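# Fill the storage tub from the nut carton in the pouring cradle

## Robot

A 6-joint arm with a two-finger parallel gripper is mounted at the origin on a cart in front of the work surface, level with it; the furniture and walls round the work are solid. World frame = base frame: x ahead of the robot, y to its left, z up, the work surface at z = 0. Lengths are in m, angles in rad, forces in N, time in s.
With the tool pointing down it reaches from about 0.325 to 0.925 m from the base axis. Payload 3.1 kg.
Tool frame: the origin (TCP) lies at the very end of the fingers, on their centre line; the grasp point (between the pads) lies 19 mm behind it; z points along the fingers, y is the direction in which the jaws open and shut (so a half turn about z gives the same grasp; the last joint's range is limited). The gripper opens to 85 mm and grips with 20 to 120 N. Pads are 22 mm wide; open, the fingers measure 114 mm over their backs; the gripper's body (76 mm by 85 mm) begins 54 mm behind the grasp point. The pads swing forward as they close: fully open they stand 13 mm farther back than shut.
Start: joints at [-1.24, 0.217, 1.613, -0, 1.311, -0.112], TCP at [0.268, -0.565, 0.231] pointing down, gripper open.
Joint ranges: [-2.75, 2.75], [-0.78, 2.1], [0.31, 2.55], [-1.13, 4.27], [0.13, 2.63], [-2.58, 2.58]. Speed limits (rad/s): [2.79, 2.79, 3.14, 3.14, 3.14, 3.14].

## Interface

Orientations are given as a unit quaternion [x, y, z, w].
In Python, from rig import sensors, vision, close_job, spotter gives the robot as it stands. The module is installed in compiled form; this text tells all that it offers.
- The arm moves only by the tool arm_command, never from a script. Its argument "increments" is a list that holds one entry, the list of rows, each a list of 7 numbers: the opening, from 0 (shut) to 1 (fully open), then the shift along the tool's x, y, z in mm, then the turn, a rotation vector about the tool's x, y, z in degrees. A call has exactly 10 rows; each row is the pose to reach, as a shift and turn from the pose measured when the call began, along the tool's axes at that moment; what a row does not reach only later rows make up. A row lasts 1/8 s, in which the tool goes at most 62.5 mm and 10.7 degrees, less where a joint would pass 70% of its speed; a pose out of reach is approached as far as the arm can. A call with a gripper value outside its range is refused whole. The fingers move at their own pace and stop on an object; "grip_force" is the grip in N (left out, the last holds). Time passes only in rows, so rows that repeat a pose let the fingers close, or fill a call up. It gives the time, the measured TCP pose, the force and the opening at its end, in the units of the state.
- sensors.read_state(): the state, without advancing time (a new reading comes with each control period).
- vision.camera(name): name is "scene" or "top" or "wrist"; returns the picture (400x640x3 uint8, red, green, blue); there is no depth.
- vision.calibration(name): a dict with "vfov" (degrees; the focal length in pixels is half the picture's height over the tangent of half this angle, whatever the lens; pixels are square), "cx", "cy" (the principal point, pixels), "R" (3x3) and "t" (3): a world point X has camera coordinates R X + t. Camera axes: x right, y down, z forward; pixel columns grow to the right and rows downward; lengths in m; the calibration is good to about 2 mm. The wrist camera is an equidistant fisheye: a pixel r from the principal point sees the ray r / f radians off the axis. A picture is of the moment at which its call begins: read the wrist's pose just before it. calibration takes no time and is no camera call; for the wrist camera it gives the pose at the moment of the call.
- close_job(): hands the job in, once; it reports no verdict.
Trained networks look in the newest picture that a camera, given by its name, has taken for a name from the list of things; names that differ only in an ending like _2 or _b are one class to them, and where a whole thing is asked for, a point or a joint stands for the part that bears it (a point fixed in the world has none). Each returns a list of dicts, best first, with "conf" (0 to 1); they miss things now and then, are a little off and sometimes report something else, mostly with a low value. They report only what shows in the picture. A call takes as long as a camera call.
- spotter.search_frame(query, camera): "location" ([column, row] as shares, 0 to 1, of the picture: columns of its width, rows of its height, amid what is visible of it).
The state is a dict: "clock": time; "qpos": joint angles; "qd": joint speeds; "joint_efforts": joint torques, N m; "eef_pos": TCP position; "tcp_rot": TCP orientation; "ft_force": force on the tool from outside, world axes, zero at the start; "moment": the same for the moment, N m; "gripper_width": finger opening in m.
Only numpy, scipy, OpenCV 4.12 (cv2) and the standard library are available. Lean on these libraries where they do the work, as an engineer would, in place of code of your own. Each camera call takes 0.05 s, during which the arm holds its last target. There are 200 camera calls.

## Task

Refill the storage tub with nuts: squeeze the two orange tabs of its cover together, lift the cover off and lay it flat and right way up on the worktop, and slide the open tub between the foot rails of the pouring cradle, under the carton's spout. Pull the carton's folded spout fully out by its tab while the carton stands upright, then push the cradle's handle over so that the carton tips and all six nuts run into the tub, and let the cradle come back upright, its spout left out. Spill nothing and leave the other things on the worktop where they are.

Things in the scene. Friction and masses are not known exactly. Their poses are not given: they have to be found in the camera images.
- stand: Fixed wire stand of the pouring cradle. Origin on the worktop under the middle of the pivot axis, which runs along its x, 145 mm up. Its -y is the pouring direction, +y the back. Foot rails along y at x = 72 and -72 mm, y from -114 to 118 mm, 12 mm high; between them 132 mm is free for the tub, whose near side may come up to y = -8 mm. Uprights at the rails reach the pivot (y -34 to 52 mm).
- cradle (a joint): Tilt of cradle and strapped-in carton about the stand's pivot axis: 0 upright, grows as the carton's top tips to the stand's -y, stop at 1.85 rad. Let go, it swings back to 0 by itself, damped, in 1 to 3 s. Carton: 70 mm (x) by 105 mm deep (stand's y 0 to 105), 55 to 215 mm high. With the spout out, nuts run within 1 to 2 s near the stop (over 1.75 rad) and drop 25 to 85 mm in front (-y) of the pivot axis.
- handle (a point): Middle of the cradle's push handle: black rubber bar, 14 mm thick, 70 mm long along the stand's x, wires at both ends. Upright it is 135 mm behind (+y) and 78 mm above the pivot (223 mm high), 30 mm behind the carton's back and 8 mm above its top. It moves on an arc of 156 mm radius about the pivot, over the top (301 mm) to 112 mm in front and 253 mm high at the stop. 5 to 10 N push it.
- spout (a joint): Opening angle of the folded spout: 0 = folded flush into the carton's front (-y) narrow face, 0.95 rad = fully out (stop). Stiff hinge (0.045 N m): stays where it is put. Folded, it blocks the 58 by 45 mm opening.
- tab (a point): On the inner (carton) face of the spout's orange pull tab, 62 mm from the hinge line, 8 mm below the tab's upper end. The tab is 32 mm wide (stand's x), 2 mm thick; folded, it stands upright at the front edge of the carton's top and 20 mm above that top, so that a finger coming down on the carton's top just behind it can hook it and draw it forward (-y) and down about the hinge.
- spout_hinge (a point): Middle of the spout's hinge line, parallel to the stand's x, in the carton's front face, 50 mm below the carton's top (20 mm above the pivot axis when upright).
- tub: Open square storage tub, pale grey-green plastic, 0.18 kg, 114 mm square over its rim, 60 mm high, 100 mm inside; walls 3 mm, rim bead 8 mm thick and 7 mm high. Origin: centre of its underside; x and y along its sides. Beside its way stands a fixed dish rack, whose front edge lies about 585 mm ahead of the robot, from y = -0.03 m to the right: keep the tub off it.
- cover: Teal clip-on cover, 114 mm square, 4 mm thick, 0.13 kg. Origin: centre of the plate's underside, 60 mm over the tub's foot while clipped on, 18 mm over the worktop when laid there. Axes as the tub's. Two orange tabs (30 mm along x, 8 mm thick) stand 22 mm above the plate, outer faces 56 mm apart along y. Squeezed in 7 mm each (6 N, stop) they draw two spring bolts out of the tub's walls.
- nut0_center (a point): Centre of nut 1 of 6: brown nut in its shell, nearly round, 23 to 24 mm, 11 g; at first inside the carton, on its floor.
- nut1_center (a point): Centre of nut 2 of 6: brown nut in its shell, nearly round, 23 to 24 mm, 11 g; at first inside the carton, on its floor.
- nut2_center (a point): Centre of nut 3 of 6: brown nut in its shell, nearly round, 23 to 24 mm, 11 g; at first inside the carton, on its floor.
- nut3_center (a point): Centre of nut 4 of 6: brown nut in its shell, nearly round, 23 to 24 mm, 11 g; at first inside the carton, on its floor.
- nut4_center (a point): Centre of nut 5 of 6: brown nut in its shell, nearly round, 23 to 24 mm, 11 g; at first inside the carton, on its floor.
- nut5_center (a point): Centre of nut 6 of 6: brown nut in its shell, nearly round, 23 to 24 mm, 11 g; at first inside the carton, on its floor.
- mill: Bystander: brown wooden pepper mill, 58 mm wide, 160 mm high; origin at its foot.
- lemon: Bystander: yellow lemon, 78x55x56 mm; origin at its underside.
- garlic: Bystander: bulb of garlic, 60 mm, stuck fast; origin at its underside.
- glass: Bystander: small clear drinking glass, 48 mm wide, 61 mm high; origin at its foot.
- timer: Bystander: red and white kitchen timer, 61 mm wide, 56 mm high; origin at its foot.
- mug: Bystander: white patterned cup with a handle, 58x84x49 mm, stuck fast; origin at its foot.

How it is judged:
On the way, in this order (a step that is already met when the one before it is completed fails the run):
1. the cover lies flat on the worktop beside the tub and the spout is pulled out (over 0.7 rad), the carton standing upright (height (world z) of cover below 0.026 m and angle between cover's own z axis and vertical below 0.12 rad and horizontal distance between cover and tub above 0.115 m and value of joint spout above 0.7 rad and value of joint cradle below 0.15 rad), for 0.2 s.
2. the carton is tipped (over 1.5 rad) with its spout out (value of joint cradle above 1.5 rad and value of joint spout above 0.7 rad), for 0.1 s.
3. all six nuts are in the tub (horizontal distance between each of nut0_center, nut1_center, nut2_center, nut3_center, nut4_center, nut5_center and tub below 0.058 m and height (world z) of each of nut0_center, nut1_center, nut2_center, nut3_center, nut4_center, nut5_center below 0.06 m), for 0.2 s.
At the end, for the whole second after the job is handed in: All six nuts in the tub (centres within 58 mm of its axis, below 60 mm); tub flat on the worktop; cover flat on the worktop (origin below 26 mm, tilt < 0.12 rad), over 115 mm from the tub, both at rest; spout still out (> 0.7 rad); carton back upright (< 0.05 rad) (all of step 3 and height (world z) of tub below 0.006 m and angle between tub's own z axis and vertical below 0.05 rad and height (world z) of cover below 0.026 m and angle between cover's own z axis and vertical below 0.12 rad and horizontal distance between cover and tub above 0.115 m and value of joint spout above 0.7 rad and value of joint cradle below 0.05 rad and linear speed of each of tub, cover below 0.03 m/s); the robot touches nothing.
It fails at once if another thing on the worktop (mill, lemon, glass, timer) is moved more than 30 mm or knocked over (distance of any of mill, lemon, glass, timer from where it was at the start of the episode above 0.03 m or angle between any of mill, glass, timer's own z axis and vertical above 0.6 rad).
It fails at once if a nut falls outside the tub ((height (world z) of nut0_center below 0.03 m and horizontal distance between nut0_center and tub above 0.062 m) or (height (world z) of nut1_center below 0.03 m and horizontal distance between nut1_center and tub above 0.062 m) or (height (world z) of nut2_center below 0.03 m and horizontal distance between nut2_center and tub above 0.062 m) or (height (world z) of nut3_center below 0.03 m and horizontal distance between nut3_center and tub above 0.062 m) or (height (world z) of nut4_center below 0.03 m and horizontal distance between nut4_center and tub above 0.062 m) or (height (world z) of nut5_center below 0.03 m and horizontal distance between nut5_center and tub above 0.062 m)).
It also fails if it takes over 67 s, if anything falls off the work surface, if the arm or the gripper's body presses on something with over 40 N, if the wrist force passes 120 N, or if a joint passes its speed limit or range.

## Working session

There is one attempt and no reset: what is moved stays moved. The work goes in short steps, Python scripts to look and compute and a tool call to move; the robot and the scene stay as the last step left them, time stands still between calls to the robot, and variables do not carry over. Pictures are saved under pics/ and viewed, about 8 in all and at most 12, crops included, and the job is handed in when it is done.

Besides the shell and the picture viewer there is one more tool, called after "Emit:" as name([rows], argument=value, ...), one row to a line, values as JSON. arm_command: Moves the arm, as the interface text tells. Its arguments: {"type":"object","properties":{"increments":{"type":"array","items":{"type":"array","items":{"type":"array","items":{"type":"number"}}}},"grip_force":{"type":"number"}},"required":["increments"]}

```bash
mkdir -p pics && cat > h.py <<'E'
import numpy as np, cv2
from rig import sensors, vision, close_job, spotter
from scipy.spatial.transform import Rotation as Ro
def snap(n,f=None):
    c=vision.calibration(n); im=vision.camera(n)
    if f: cv2.imwrite('pics/'+f,cv2.cvtColor(im,cv2.COLOR_RGB2BGR))
    return im,c
def foc(c): return 200/np.tan(np.radians(c['vfov'])/2)
def ray(n,c,u,v):
    f=foc(c); d=np.array([(u-c['cx'])/f,(v-c['cy'])/f,1.])
    if n=='wrist':
        r=np.hypot(d[0],d[1]); d=np.array([d[0]/r*np.sin(r),d[1]/r*np.sin(r),np.cos(r)]) if r>0 else d
    R=np.array(c['R']);t=np.array(c['t']); return -R.T@t, R.T@d
def atz(n,c,u,v,z):
    o,d=ray(n,c,u,v); return o+d*(z-o[2])/d[2]
def proj(n,c,X):
    p=np.array(c['R'])@np.array(X)+np.array(c['t']); f=foc(c)
    if n=='wrist':
        r=np.hypot(p[0],p[1]); th=np.arctan2(r,p[2]); return c['cx']+f*th*p[0]/r, c['cy']+f*th*p[1]/r
    return c['cx']+f*p[0]/p[2], c['cy']+f*p[1]/p[2]
def tri(a,b):
    A=np.zeros((3,3));v=np.zeros(3)
    for o,d in(a,b):
        d=d/np.linalg.norm(d);P=np.eye(3)-np.outer(d,d);A+=P;v+=P@o
    return np.linalg.solve(A,v)
def st():
    s=sensors.read_state(); print('t',round(s['clock'],2),'p',np.round(s['eef_pos'],4),'q',np.round(s['tcp_rot'],4),'F',np.round(s['ft_force'],1),'w',round(s['gripper_width'],4),'j',np.round(s['qpos'],2)); return s
def inc(p,R=None):
    "shift(mm) and rotvec(deg) in tool axes from now to world p,R"
    s=sensors.read_state();T=Ro.from_quat(s['tcp_rot'])
    sh=T.inv().apply(np.array(p)-s['eef_pos'])*1000
    rv=np.degrees((T.inv()*R).as_rotvec()) if R is not None else np.zeros(3)
    print('inc',np.round(sh,1),np.round(rv,1))
E
python3 - <<'E'
from h import *
st()
cs={}
for n in('scene','top'):
    im,c=snap(n,n+'0.png');cs[n]=c
    o,_=ray(n,c,0,0);print(n,c['vfov'],np.round(o,3),np.round(np.array(c['R'])[2],2))
names='stand handle tab spout spout_hinge tub cover mill lemon garlic glass timer mug'.split()
for q in names:
    r={}
    for n in('scene','top'):
        l=spotter.search_frame(q,n)
        if l: r[n]=(l[0]['location'][0]*640,l[0]['location'][1]*400,l[0]['conf'])
    x=''
    if len(r)==2:x=np.round(tri(ray('scene',cs['scene'],*r['scene'][:2]),ray('top',cs['top'],*r['top'][:2])),3)
    print(q,{k:np.round(v,2) for k,v in r.items()},x)
a=cv2.imread('pics/scene0.png');b=cv2.imread('pics/top0.png')
E
```

```text
t 0.0 p [ 0.2676 -0.564   0.23  ] q [ 9.756e-01  2.196e-01 -1.000e-04 -1.200e-03] F [ 0.2 -1.3 -0.2] w 0.0855 j [-1.24  0.22  1.61  0.    1.31 -0.11]
scene 54.81108823212158 [-0.575 -0.256  1.082] [ 0.76  0.13 -0.64]
top 45.967459539877126 [-0.366 -0.156  1.558] [ 0.53  0.05 -0.84]
stand {'scene': array([223.1, 191.6,   0.7]), 'top': array([235.2 , 215.2 ,   0.76])} [0.411 0.227 0.24 ]
handle {'scene': array([221.82, 191.6 ,   0.8 ]), 'top': array([233.73, 211.  ,   0.79])} [0.441 0.244 0.216]
tab {'top': array([246.59, 208.  ,   0.58])} 
spout {} 
spout_hinge {} 
tub {'scene': array([323.2 , 239.52,   0.81])} 
cover {'scene': array([322.5 , 226.6 ,   0.93]), 'top': array([201.92, 189.68,   0.46])} [ 0.023 -0.031  0.714]
mill {'scene': array([213.89, 190.52,   0.61]), 'top': array([203.33, 189.52,   0.82])} [0.666 0.423 0.011]
lemon {'scene': array([208.  , 204.8 ,   0.67]), 'top': array([201.28, 216.  ,   0.59])} [0.516 0.382 0.06 ]
garlic {'scene': array([197.5 , 225.32,   0.51]), 'top': array([194.62, 238.4 ,   0.74])} [0.449 0.407 0.003]
glass {'scene': array([309.18, 204.6 ,   0.42]), 'top': array([4.5248e+02, 2.6212e+02, 4.0000e-01])} [-0.042 -0.257  0.738]
timer {'scene': array([442.88, 257.12,   0.83]), 'top': array([457.09, 262.48,   0.76])} [ 0.389 -0.54   0.091]
mug {'scene': array([409.47, 253.92,   0.82]), 'top': array([422.98, 263.88,   0.6 ])} [ 0.365 -0.422  0.107]
```

```bash
python3 - <<'E'
import cv2
a=cv2.imread('pics/scene0.png')[150:330,150:510];cv2.imwrite('pics/s1.png',cv2.resize(a,(800,400),interpolation=3))
b=cv2.imread('pics/top0.png')[130:330,150:510];cv2.imwrite('pics/t1.png',cv2.resize(b,(800,444),interpolation=3))
E
```

```text
(no output)
```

View pics/s1.png

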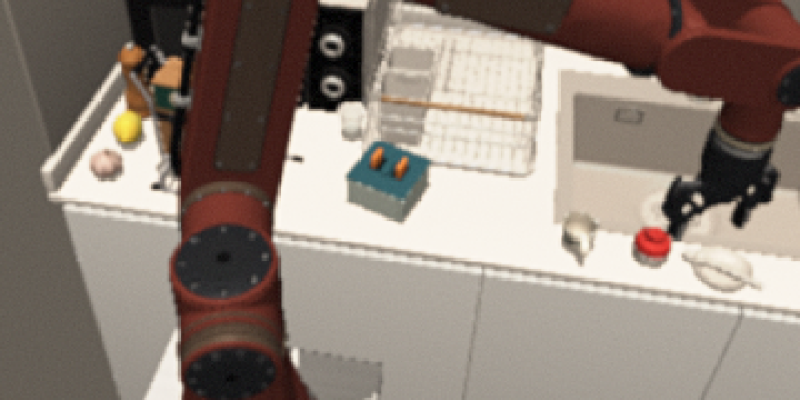

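View pics/t1.png

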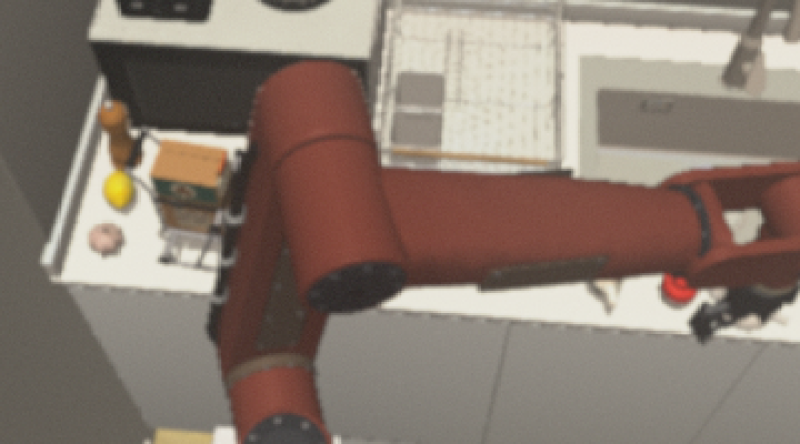

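The scene crop shows the tub with its teal cover (corners about (348,180), (403,193), (430,158), (380,142) in the crop) and orange tabs at (377,157) and (401,166). The glass is at (352,118), right beside the dish rack. The top crop shows the carton at (190,180), mostly hidden by the arm, with the mill, lemon and garlic on its far left.

```bash
python3 - <<'E'
from h import *
cs=vision.calibration('scene');ct=vision.calibration('top')
S=lambda u,v:(150+u*.45,150+v*.45)
for nm,p,z in [('cL',(348,180),.064),('cB',(403,195),.064),('cR',(430,158),.064),('cT',(380,142),.064),('tab1',(377,157),.075),('tab2',(401,166),.075),('glass',(352,118),.03),('mugtip',(580,240),.02),('timer',(653,245),.03),('rackL',(382,138),.03),('counter front',(330,245),0)]:
    print(nm,np.round(atz('scene',cs,*S(*p),z),3))
for nm,p,z in [('cartonTL',(158,143),.215),('TR',(228,150),.215),('BR',(222,185),.215),('BL',(152,177),.215),('lemon',(118,188),.028),('mill',(125,160),0),('railend',(165,262),0.01)]:
    print(nm,np.round(atz('top',ct,150+p[0]*.45,130+p[1]*.45,z),3))
p0=np.array([.42,-.03,.33])
inc(p0,Ro.from_quat([1,0,0,0]))
E
```

```text
cL [ 0.447 -0.047  0.064]
cB [ 0.43  -0.144  0.064]
cR [ 0.529 -0.177  0.064]
cT [ 0.553 -0.084  0.064]
tab1 [ 0.501 -0.087  0.075]
tab2 [ 0.487 -0.131  0.075]
glass [ 0.647 -0.014  0.03 ]
mugtip [ 0.43  -0.442  0.02 ]
timer [ 0.433 -0.557  0.03 ]
rackL [ 0.602 -0.08   0.03 ]
counter front [ 0.354 -0.036  0.   ]
cartonTL [0.514 0.285 0.215]
TR [0.511 0.174 0.215]
BR [0.447 0.172 0.215]
BL [0.451 0.281 0.215]
lemon [0.538 0.395 0.028]
mill [0.613 0.406 0.   ]
railend [0.413 0.29  0.01 ]
inc [ 366.6 -418.   -98.7] [-0.  -0.  25.4]
```

```bash
cat >> h.py <<'E'
def down(yaw): # tool down; tool x axis at yaw deg in world
    return Ro.from_euler('z',yaw,degrees=True)*Ro.from_quat([1,0,0,0])
E
python3 -c "
from h import *
inc([.475,-.11,.28],down(-16))"
```

```text
inc [ 382.  -322.1  -48.7] [-0.  -0.  41.4]
```

Emit:
arm_command([
  [[1, 40, -33, -10, 0, 0, 5], [1, 80, -67, -20, 0, 0, 9], [1, 125, -105, -30, 0, 0, 14], [1, 170, -143, -40, 0, 0, 19], [1, 215, -181, -49, 0, 0, 24], [1, 260, -219, -49, 0, 0, 29], [1, 305, -257, -49, 0, 0, 34], [1, 350, -295, -49, 0, 0, 39], [1, 382, -322, -49, 0, 0, 41.4], [1, 382, -322, -49, 0, 0, 41.4]],
])

```text
clock: 2.65
eef_pos: [0.4757, -0.1077, 0.2805]
tcp_rot: [0.991, -0.137, 0.0, -0.0]
ft_force: [0.5, -1.2, -0.1]
gripper_width: 0.0849
```

```bash
python3 - <<'E'
from h import *
st()
im,c=snap('wrist','w1.png')
for q in ['cover','tub','handle','tab','stand','spout','glass']:
    l=spotter.search_frame(q,'wrist'); print(q,[(round(a['location'][0]*640),round(a['location'][1]*400),round(a['conf'],2)) for a in l[:2]])
im,c=snap('top','t2.png')
o,d=ray('wrist',vision.calibration('wrist'),320,200);print(o,d,foc(vision.calibration('wrist')))
b=cv2.imread('pics/t2.png')[140:300,170:430]
a=cv2.imread('pics/w1.png')
cv2.imwrite('pics/c2.png',cv2.copyMakeBorder(np.vstack([cv2.resize(a,None,fx=.9,fy=.9)[:300],cv2.resize(b,(576,300))]),0,0,0,0,0))
E
```

```text
t 2.65 p [ 0.4757 -0.1077  0.2805] q [ 9.906e-01 -1.370e-01  2.000e-04 -2.000e-04] F [ 0.5 -1.2 -0.1] w 0.0849 j [-0.37 -0.12  1.87  0.    1.39  1.48]
cover [(318, 155, 0.64)]
tub []
handle [(75, 249, 0.84)]
tab [(71, 270, 0.93)]
stand [(82, 249, 0.88)]
spout [(72, 269, 0.67)]
glass [(209, 71, 0.83)]
[ 0.55034209 -0.13387016  0.42152088] [-0.29819184  0.08744376 -0.95049209] 309.70691628693146
```

View pics/w1.png

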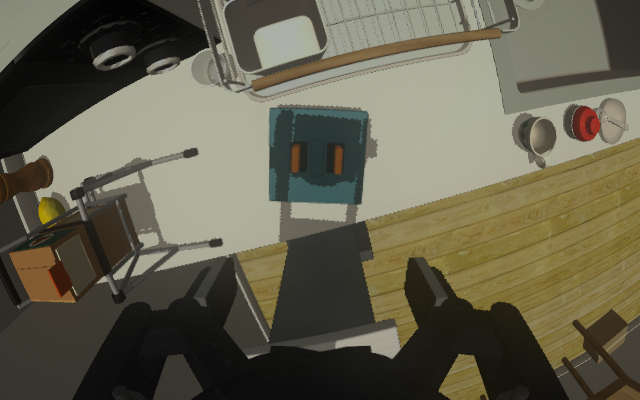

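The wrist picture shows the cover straight on (corners ~ (270,108), (368,110), (362,204), (269,204)), tabs at (298,157) and (337,158). The stand's rail ends are at (192,153) and (217,243), the pivots near (80,192) and (118,297), and the spout tab is orange at (60,280).

```bash
python3 - <<'E'
from h import *
c=vision.calibration('wrist'); im=cv2.imread('pics/w1.png')
A=lambda u,v,z:np.round(atz('wrist',c,u,v,z),3)
hsv=cv2.cvtColor(im,cv2.COLOR_BGR2HSV)
m=cv2.inRange(hsv,(5,120,60),(18,255,255)); m[:, :270]=0;m[:,370:]=0;m[:130]=0;m[190:]=0
n,l,s,ce=cv2.connectedComponentsWithStats(m)
T=[A(*ce[i],.080) for i in range(1,n) if s[i][4]>40]; print('tabs',T,[s[i] for i in range(1,n) if s[i][4]>40])
t=cv2.inRange(hsv,(80,80,20),(105,255,255)); t[:95]=0;t[215:]=0;t[:,:260]=0;t[:,380:]=0
pts=np.argwhere(t)[:,::-1].astype(float)
W=np.array([atz('wrist',c,u,v,.064)[:2] for u,v in pts]).astype(np.float32)
print('rect',cv2.minAreaRect(W))
K=np.array([A(*p,.064) for p in [(270,108),(368,111),(362,204),(269,204)]]);print(K,K.mean(0))
for nm,p,z in [('rail1',(195,153),.006),('rail2',(220,243),.006),('piv1',(80,195),.145),('piv2',(118,297),.145),('glass',(209,68),.06),('rackleft',(245,92),.03)]: print(nm,A(*p,z))
ct=vision.calibration('top');a=im[160:320,0:260];cv2.imwrite('pics/c3.png',np.vstack([cv2.resize(a,(780,480),interpolation=3)]))
E
```

```text
tabs [array([ 0.499, -0.089,  0.08 ]), array([ 0.483, -0.135,  0.08 ])] [array([291, 144,   9,  28, 209], dtype=int32), array([334, 146,   9,  29, 224], dtype=int32)]
rect ((0.4486979842185974, -0.10539131611585617), (0.07792503386735916, 0.028488323092460632), 69.30876159667969)
[[ 0.561 -0.077  0.064]
 [ 0.526 -0.184  0.064]
 [ 0.419 -0.149  0.064]
 [ 0.451 -0.039  0.064]] [ 0.48925 -0.11225  0.064  ]
rail1 [0.538 0.057 0.006]
rail2 [0.396 0.072 0.006]
piv1 [0.548 0.162 0.145]
piv2 [0.408 0.183 0.145]
glass [ 0.632 -0.02   0.06 ]
rackleft [ 0.592 -0.047  0.03 ]
```

View pics/c3.png

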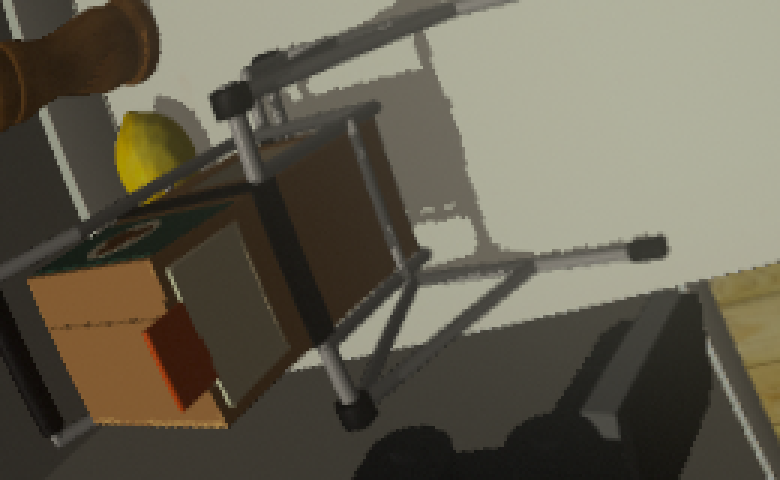

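Fits: the rail ends are 143 mm apart (given 144), and the cover centre is about (0.490,-0.112) at yaw -18°. The stand origin is about (0.479,0.177) at yaw about -6.5°. Next, grasp the cover tabs.

```bash
python3 -c "
from h import *
inc([.491,-.112,.068],down(-18))"
```

```text
inc [ 15.9  -3.5 212.3] [0.  0.  1.9]
```

Emit:
arm_command([
  [[1, 8, -2, 50, 0, 0, 1], [1, 16, -3.5, 105, 0, 0, 1.9], [1, 16, -3.5, 155, 0, 0, 1.9], [1, 16, -3.5, 190, 0, 0, 1.9], [1, 16, -3.5, 211, 0, 0, 1.9], [1, 16, -3.5, 211, 0, 0, 1.9], [0.3, 16, -3.5, 211, 0, 0, 1.9], [0.3, 16, -3.5, 211, 0, 0, 1.9], [0.3, 16, -3.5, 211, 0, 0, 1.9], [0.3, 16, -3.5, 211, 0, 0, 1.9]],
], grip_force=40)

```text
clock: 4.35
eef_pos: [0.4933, -0.1127, 0.0725]
tcp_rot: [0.988, -0.157, 0.002, 0.0]
ft_force: [-1.6, 1.4, 8.7]
gripper_width: 0.0399
```

```bash
python3 - <<'E'
from h import *
st()
inc([.48,-.285,.068],down(-30))
E
```

```text
t 4.35 p [ 0.4933 -0.1127  0.0725] q [ 9.877e-01 -1.567e-01  2.200e-03  3.000e-04] F [-1.6  1.4  8.7] w 0.0399 j [-0.36  0.16  2.01  0.    0.97  1.52]
inc [ 40.7 168.    4.6] [-0.  -0.3 12. ]
```

Emit:
arm_command([
  [[0.3, 0, 0, -10, 0, 0, 0], [0.3, 0, 0, -30, 0, 0, 0], [0.3, 0, 0, -60, 0, 0, 0], [0.3, 0, 0, -85, 0, 0, 0], [0.3, 8, 34, -85, 0, 0, 3], [0.3, 16, 68, -85, 0, 0, 6], [0.3, 26, 105, -85, 0, 0, 9], [0.3, 36, 145, -85, 0, 0, 12], [0.3, 41, 168, -85, 0, 0, 12], [0.3, 41, 168, -85, 0, 0, 12]],
])

```text
clock: 5.6
eef_pos: [0.4797, -0.2862, 0.158]
tcp_rot: [0.966, -0.26, 0.002, 0.0]
ft_force: [-0.7, 0.5, -1.1]
gripper_width: 0.0397
```

```bash
python3 - <<'E'
from h import *
st()
snap('wrist','w2.png')
inc([.48,-.285,.0315],down(-30))
a=cv2.imread('pics/w2.png');b=snap('scene')[0][200:320,250:500,::-1]
cv2.imwrite('pics/c4.png',np.vstack([a,cv2.resize(b,(640,200))]))
E
```

```text
t 5.6 p [ 0.4797 -0.2862  0.158 ] q [ 0.9657 -0.2598  0.0024  0.    ] F [-0.7  0.5 -1.1] w 0.0397 j [-0.66  0.15  1.84  0.    1.15  1.43]
inc [ -0.2   0.2 126.2] [-0.1 -0.2 -0.1]
```

View pics/c4.png

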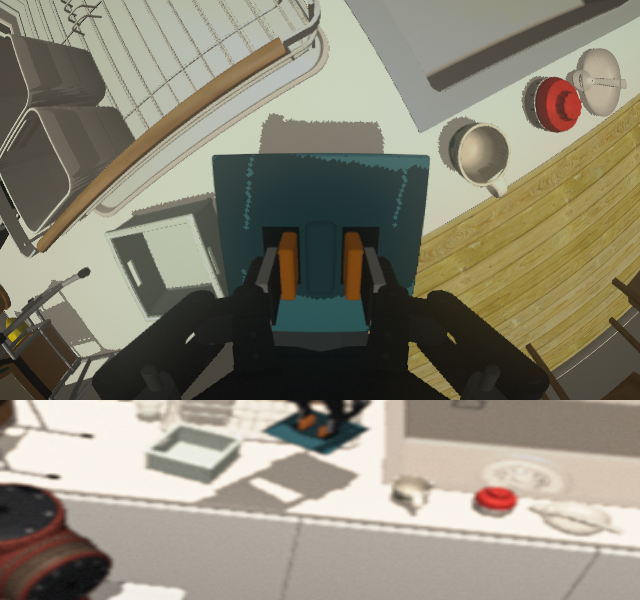

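The cover hangs level in the gripper and the open tub is still in place at (165,265). I'll check where the sink edge is before laying the cover down.

```bash
python3 - <<'E'
from h import *
c=vision.calibration('wrist')
for p in [(420,130),(345,0),(450,180),(505,192),(420,245)]: print(p,np.round(atz('wrist',c,*p,0.0),3))
# tub rim corners z=.06
im=cv2.imread('pics/w2.png')[180:330,90:240]
for p in [(107,233),(133,309),(211,205),(222,300)]: print(p,np.round(atz('wrist',c,*p,0.06),3))
X=np.array([.48,-.285,0]);y=np.radians(-30)
for a in(-57,57):
  for b in(-57,57): print(np.round(X[:2]+np.array([a*np.cos(y)-b*np.sin(y),a*np.sin(y)+b*np.cos(y)])/1e3,3))
E
```

```text
(420, 130) [ 0.478 -0.398  0.   ]
(345, 0) [ 0.626 -0.397  0.   ]
(450, 180) [ 0.415 -0.406  0.   ]
(505, 192) [ 0.367 -0.464  0.   ]
(420, 245) [ 0.363 -0.346 -0.   ]
(107, 233) [ 0.558 -0.08   0.06 ]
(133, 309) [ 0.474 -0.037  0.06 ]
(211, 205) [ 0.523 -0.203  0.06 ]
(222, 300) [ 0.439 -0.151  0.06 ]
[ 0.402 -0.306]
[ 0.459 -0.207]
[ 0.501 -0.363]
[ 0.558 -0.264]
```

Emit:
arm_command([
  [[0.3, 0, 0, 40, 0, 0, 0], [0.3, 0, 0, 80, 0, 0, 0], [0.3, 0, 0, 108, 0, 0, 0], [0.3, 0, 0, 120, 0, 0, 0], [0.3, 0, 0, 126, 0, 0, 0], [0.3, 0, 0, 127, 0, 0, 0], [0.75, 0, 0, 127, 0, 0, 0], [0.85, 0, 0, 126, 0, 0, 0], [0.85, 0, 0, 110, 0, 0, 0], [0.85, 0, 0, 60, 0, 0, 0]],
])

```text
clock: 6.95
eef_pos: [0.4779, -0.2827, 0.0964]
tcp_rot: [0.966, -0.259, -0.001, -0.002]
ft_force: [0.4, 0.0, 0.6]
gripper_width: 0.0727
```

```bash
python3 - <<'E'
from h import *
st()
im,c=snap('wrist','w3.png')
print(spotter.search_frame('cover','wrist')[:1],spotter.search_frame('tub','wrist')[:1])
cv2.imwrite('pics/c5.png',cv2.resize(im[100:400,60:500,::-1],None,fx=1.7,fy=1.7))
E
```

```text
t 6.95 p [ 0.4779 -0.2827  0.0964] q [ 0.9659 -0.259  -0.001  -0.0017] F [0.4 0.  0.6] w 0.0727 j [-0.66  0.23  1.88  0.    1.04  1.43]
[{'location': [0.5025, 0.4977], 'conf': 0.77}] [{'location': [0.2195, 0.6685], 'conf': 0.56}]
```

View pics/c5.png

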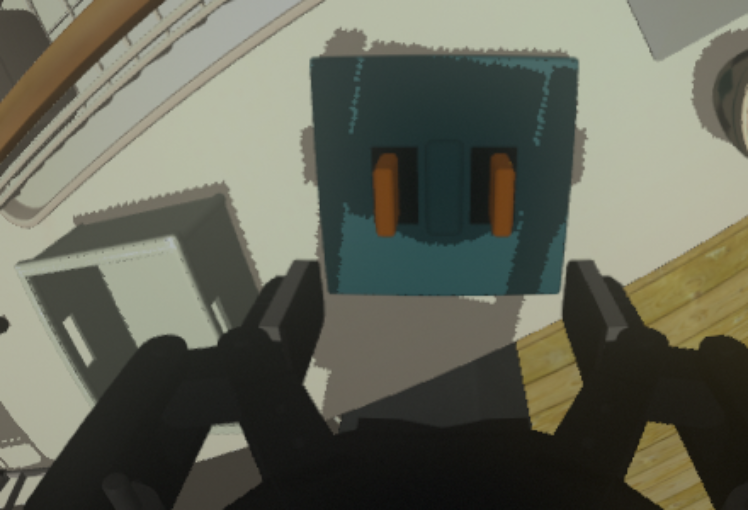

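The cover lies flat at about (0.48,-0.285) with its tabs released. Next I grip the middle of the tub's -y wall.

```bash
python3 -c "
from h import *
inc([.4736,-.1624,.11],down(-18))
inc([.4736,-.1624,.036],down(-18))"
```

```text
inc [ -70.3 -102.8   -8.1] [  0.1  -0.8 -12. ]
inc [ -71.3 -102.8   65.9] [  0.1  -0.8 -12. ]
```

Emit:
arm_command([
  [[0.5, -5, -5, -20, 0, 0, 0], [0.5, -25, -38, -24, 0, -0.4, -4], [0.5, -48, -72, -22, 0, -0.8, -8], [0.5, -70, -103, -15, 0, -0.8, -12], [0.5, -71, -103, 10, 0, -0.8, -12], [0.5, -71, -103, 40, 0, -0.8, -12], [0.5, -71, -103, 64, 0, -0.8, -12], [0.0, -71, -103, 64, 0, -0.8, -12], [0.0, -71, -103, 64, 0, -0.8, -12], [0.0, -71, -103, 64, 0, -0.8, -12]],
], grip_force=40)

```text
clock: 8.35
eef_pos: [0.4747, -0.1628, 0.039]
tcp_rot: [0.988, -0.157, 0.0, 0.001]
ft_force: [0.4, -0.3, -1.2]
gripper_width: 0.0068
```

```bash
python3 - <<'E'
from h import *
st()
for Y in (-6.5,):
  y=np.radians(Y);ex=np.array([np.cos(y),np.sin(y)]);ey=np.array([-np.sin(y),np.cos(y)])
  O=np.array([.479,.177]);C=O-.067*ey;W=C-.053*ey;A=W-.07*ey
  print(O,C,W,A);z=.0372
  inc([*A,z],down(Y));inc([*W,z],down(Y))
E
```

```text
t 8.35 p [ 0.4747 -0.1628  0.039 ] q [ 9.877e-01 -1.566e-01  4.000e-04  6.000e-04] F [ 0.4 -0.3 -1.2] w 0.0068 j [-0.47  0.22  2.02 -0.    0.9   1.42]
[0.479 0.177] [0.47141538 0.11043069] [0.46541561 0.05777138] [ 0.45749139 -0.01177865]
inc [ -63.1 -138.3    1.6] [  0.1  -0.1 -11.5]
inc [ -77.  -206.8    1.5] [  0.1  -0.1 -11.5]
```

Emit:
arm_command([
  [[0, -5, -8, 0, 0, 0, -2], [0, -13, -24, 0, 0, 0, -4], [0, -21, -42, 0, 0, 0, -6], [0, -29, -60, 0, 0, 0, -8], [0, -37, -78, 0, 0, 0, -10], [0, -45, -96, 0, 0, 0, -11.5], [0, -53, -114, 0, 0, 0, -11.5], [0, -61, -132, 0, 0, 0, -11.5], [0, -63, -138, 0, 0, 0, -11.5], [0, -63, -138, 0, 0, 0, -11.5]],
])

```text
clock: 9.6
eef_pos: [0.4571, -0.0112, 0.0387]
tcp_rot: [0.998, -0.056, 0.0, 0.001]
ft_force: [1.1, 0.4, -0.4]
gripper_width: 0.0069
```

```bash
python3 - <<'E'
from h import *
st()
im,c=snap('wrist','w4.png')
for q in ['tub','tab','handle']: print(q,spotter.search_frame(q,'wrist')[:1])
cv2.imwrite('pics/c6.png',cv2.resize(im[:,:520,::-1],None,fx=1.45,fy=1.45))
E
```

```text
t 9.6 p [ 0.4571 -0.0112  0.0387] q [ 9.984e-01 -5.580e-02  2.000e-04  6.000e-04] F [ 1.1  0.4 -0.4] w 0.0069 j [-0.18  0.13  2.13 -0.    0.88  1.51]
tub [{'location': [0.3339, 0.563], 'conf': 0.65}]
tab []
handle [{'location': [0.0286, 0.688], 'conf': 0.65}]
```

View pics/c6.png

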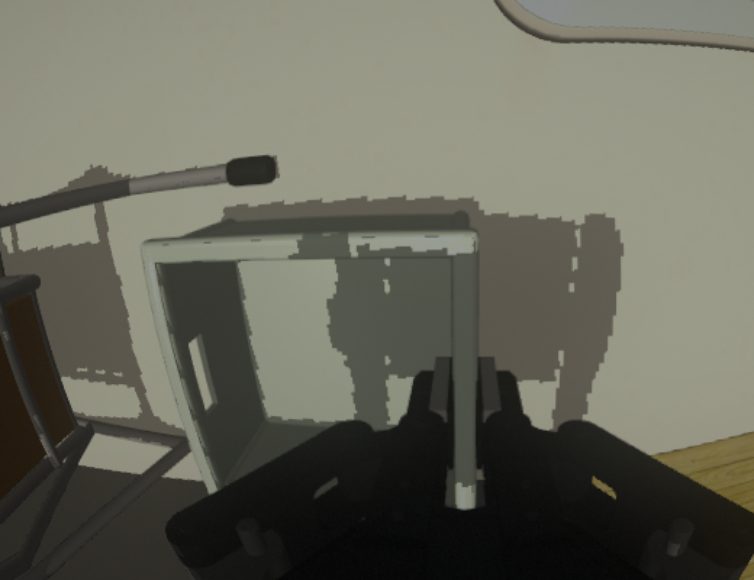

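The tub is gripped mid-wall and sits square to the gripper. The far rail's end cap is at crop (230-275,170).

```bash
python3 - <<'E'
from h import *
c=vision.calibration('wrist')
A=lambda u,v,z:np.round(atz('wrist',c,u/1.45,v/1.45,z),4)
print('rail tip',A(276,168,.006),'mid',A(230,172,.006),A(130,186,.006),A(20,212,.006))
print('tub far corners',A(474,240,.056),A(148,250,.056))
inc([.4654,.0578,.0372],down(-6.5))
E
```

```text
rail tip [0.5396 0.0544 0.006 ] mid [0.5423 0.0764 0.006 ] [0.5484 0.1351 0.006 ] [0.5567 0.2374 0.006 ]
tub far corners [ 0.5098 -0.0218  0.056 ] [0.5218 0.0877 0.056 ]
inc [ -0.1 -70.6   1.4] [ 0.1 -0.  -0. ]
```

Emit:
arm_command([
  [[0, 0, -8, 0, 0, 0, 0], [0, 1, -20, 0, 0, 0, 0], [0, 1.5, -34, 0, 0, 0, 0.3], [0, 2, -48, 0, 0, 0, 0.5], [0, 2, -60, 0, 0, 0, 0.5], [0, 2, -68, 0, 0, 0, 0.5], [0, 2, -69, 0, 0, 0, 0.5], [0.4, 2, -69, 0, 0, 0, 0.5], [0.4, 2, -69, -20, 0, 0, 0.5], [0.4, 2, -69, -70, 0, 0, 0.5]],
])

```text
clock: 11.05
eef_pos: [0.4645, 0.0557, 0.1069]
tcp_rot: [0.998, -0.062, -0.003, 0.001]
ft_force: [0.3, -0.2, -0.1]
gripper_width: 0.0344
```

```bash
python3 - <<'E'
from h import *
st()
im,c=snap('wrist','w5.png')
for q in ['tub','tab','handle','stand']: print(q,spotter.search_frame(q,'wrist')[:1])
cv2.imwrite('pics/c7.png',cv2.resize(im[:,:520,::-1],None,fx=1.45,fy=1.45))
E
```

```text
t 11.05 p [0.4645 0.0557 0.1069] q [ 9.981e-01 -6.180e-02 -3.100e-03  8.000e-04] F [ 0.3 -0.2 -0.1] w 0.0344 j [-0.03  0.04  2.07 -0.    1.04  1.67]
tub [{'location': [0.375, 0.5115], 'conf': 0.95}]
tab [{'location': [0.0452, 0.8447], 'conf': 0.81}]
handle [{'location': [0.1067, 0.6595], 'conf': 0.72}]
stand [{'location': [0.1119, 0.6382], 'conf': 0.97}]
```

View pics/c7.png

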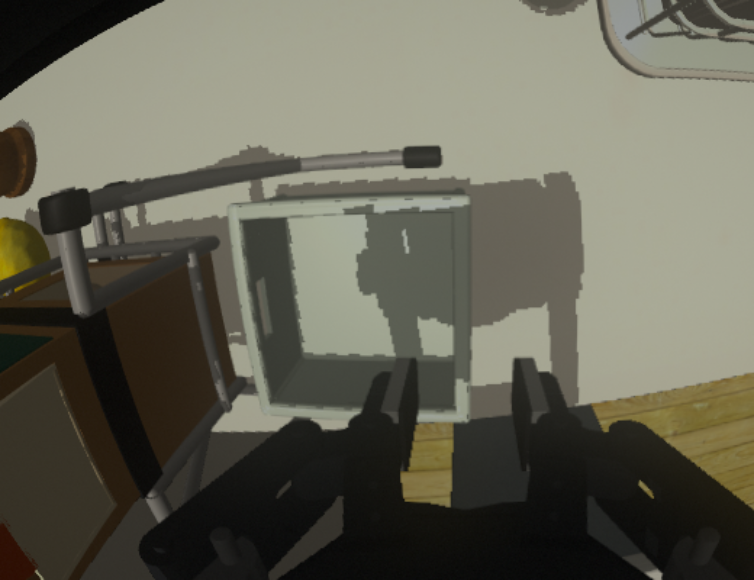

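```bash
python3 - <<'E'
from h import *
c=vision.calibration('wrist')
A=lambda u,v,z:atz('wrist',c,u/1.45,v/1.45,z)
K=np.array([A(*p,.057) for p in [(470,196),(231,206),(266,416),(469,420)]])
print(np.round(K,4),K.mean(0)); O=np.array([.4795,.1755]);y=np.radians(-6)
M=np.array([[np.cos(y),np.sin(y)],[-np.sin(y),np.cos(y)]])
print('in stand',np.round((K[:,:2]-O)@M.T,4),M@(K.mean(0)[:2]-O))
print('rail tip',M@(A(441,156,.006)[:2]-O),M@(A(66,213,.151)[:2]-O))
inc([.4645,.0557,.30]);inc([.481,.19,.30],down(84))
E
```

```text
[[0.5246 0.0455 0.057 ]
 [0.5377 0.1572 0.057 ]
 [0.4235 0.1711 0.057 ]
 [0.4126 0.0593 0.057 ]] [0.47458904 0.10826157 0.057     ]
in stand [[ 0.0584 -0.1246]
 [ 0.0598 -0.0121]
 [-0.0553 -0.0103]
 [-0.0544 -0.1226]] [ 0.00214427 -0.06738342]
rail tip [ 0.07516307 -0.1100098 ] [ 0.0733695  -0.00229674]
inc [  -2.4    0.6 -191.4] [0. 0. 0.]
inc [  -2.6 -134.7 -191.6] [  0.1   0.  -91.1]
```

The tub is centred between the rails at stand y about -67 mm. Next I rise and turn to look at the spout tab.

Emit:
arm_command([
  [[0.2, -2, 0, -60, 0, 0, 0], [0.0, -2, 0, -120, 0, 0, -8], [0.0, -2, 0, -170, 0, 0, -18], [0.0, -2, -15, -192, 0, 0, -28], [0.0, -2, -40, -192, 0, 0, -38], [0.0, -2, -65, -192, 0, 0, -48.5], [0.0, -2, -90, -192, 0, 0, -59], [0.0, -2, -115, -192, 0, 0, -69.5], [0.0, -2, -135, -192, 0, 0, -80], [0.0, -2, -135, -192, 0, 0, -90.5]],
])

```text
clock: 12.55
eef_pos: [0.4807, 0.1911, 0.2978]
tcp_rot: [0.744, 0.668, -0.002, -0.0]
ft_force: [-0.2, 0.3, -0.2]
gripper_width: -0.0004
```

```bash
python3 - <<'E'
from h import *
st()
im,c=snap('wrist','w6.png')
for q in ['tub','tab','handle','stand','spout_hinge']: print(q,spotter.search_frame(q,'wrist')[:1])
cv2.imwrite('pics/c8.png',cv2.resize(im[:,:,::-1],None,fx=1.25,fy=1.25))
E
```

```text
t 12.55 p [0.4807 0.1911 0.2978] q [ 7.439e-01  6.683e-01 -2.100e-03 -5.000e-04] F [-0.2  0.3 -0.2] w -0.0004 j [ 0.24 -0.06  1.79 -0.    1.42  0.35]
tub [{'location': [0.5095, 0.607], 'conf': 0.75}]
tab [{'location': [0.5031, 0.5745], 'conf': 0.68}]
handle [{'location': [0.5036, 0.35], 'conf': 0.57}]
stand [{'location': [0.5045, 0.3723], 'conf': 0.67}]
spout_hinge [{'location': [0.5033, 0.5687], 'conf': 0.74}]
```

View pics/c8.png

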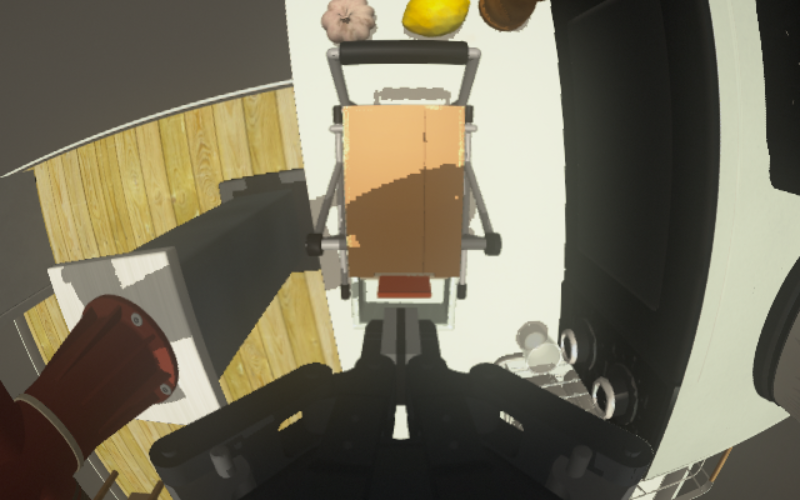

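The carton top spans crop (343,276)-(462,276) at the front and row 106 at the back. The tab is at (377-431, 275-297), and the handle bar at row 52, columns 332-476.

```bash
python3 - <<'E'
from h import *
c=vision.calibration('wrist')
A=lambda u,v,z:atz('wrist',c,u/1.25,v/1.25,z)
O=np.array([.482,.177]);y=np.radians(-6)
M=np.array([[np.cos(y),np.sin(y)],[-np.sin(y),np.cos(y)]])
for n,p,z in [('fl',(343,276),.215),('fr',(463,276),.215),('br',(463,106),.215),('bl',(346,106),.215),('tabbaseL',(378,275),.215),('tabbaseR',(431,275),.215),('tabtopL',(376,297),.235),('tabtopR',(432,297),.235),('handL',(332,52),.223),('handR',(476,52),.223),('pivL',(315,244),.145),('pivR',(492,244),.145)]:
    X=A(*p,z); print(n,np.round(X,4),np.round(M@(X[:2]-O),4))
def W(sx,sy,z): return [*(O+M.T@np.array([sx,sy])),z]
print(W(0,.017,.22));inc(W(0,.017,.22),down(84));inc(W(0,-.04,.2),down(84))
E
```

```text
fl [0.4424 0.1829 0.215 ] [-0.04    0.0017]
fr [0.5179 0.174  0.215 ] [0.036  0.0008]
br [0.5264 0.2783 0.215 ] [0.0335 0.1053]
bl [0.4596 0.2859 0.215 ] [-0.0336  0.1059]
tabbaseL [0.4646 0.1811 0.215 ] [-0.0177  0.0022]
tabbaseR [0.4977 0.1772 0.215 ] [0.0156 0.0018]
tabtopL [0.4637 0.1753 0.235 ] [-0.018  -0.0036]
tabtopR [0.4963 0.1714 0.235 ] [ 0.0148 -0.0041]
handL [0.4566 0.3175 0.223 ] [-0.0399  0.1371]
handR [0.5359 0.3085 0.223 ] [0.0399 0.1364]
pivL [0.4095 0.1862 0.145 ] [-0.0731  0.0016]
pivR [0.5525 0.1695 0.145 ] [ 0.0709 -0.0001]
[np.float64(0.48377698387555007), np.float64(0.19390687222126063), 0.22]
inc [ 4.5  2.  79.5] [-0.   0.1 -0.7]
inc [-52.5   2.7  99.6] [-0.   0.1 -0.7]
```

Emit:
arm_command([
  [[0, 4.5, 2, 40, 0, 0, -0.7], [0, 4.5, 2, 70, 0, 0, -0.7], [0, 4.5, 2, 79, 0, 0, -0.7], [0, -4, 2, 79, 0, 0, -0.7], [0, -15.5, 2, 79.5, 0, 0, -0.7], [0, -28.5, 2, 84.5, 0, 0, -0.7], [0, -40.5, 2, 92.5, 0, 0, -0.7], [0, -47.5, 2, 100.5, 0, 0, -0.7], [0, -51.5, 2, 105, 0, 0, -0.7], [0, -51.5, 2, 105, 0, 0, -0.7]],
])

```text
clock: 14.1
eef_pos: [0.4779, 0.1375, 0.1955]
tcp_rot: [0.744, 0.669, -0.001, 0.001]
ft_force: [-0.9, -0.1, 6.8]
gripper_width: -0.0002
```

```bash
python3 - <<'E'
from h import *
st()
im,c=snap('wrist','w7.png')
print(spotter.search_frame('tab','wrist')[:1])
cv2.imwrite('pics/c9.png',cv2.resize(im[80:360,140:500,::-1],None,fx=2,fy=2))
E
```

```text
t 14.1 p [0.4779 0.1375 0.1955] q [ 7.435e-01  6.687e-01 -5.000e-04  1.000e-03] F [-0.9 -0.1  6.8] w -0.0002 j [ 0.14 -0.02  1.94 -0.    1.22  0.25]
[{'location': [0.4938, 0.5755], 'conf': 0.93}]
```

View pics/c9.png

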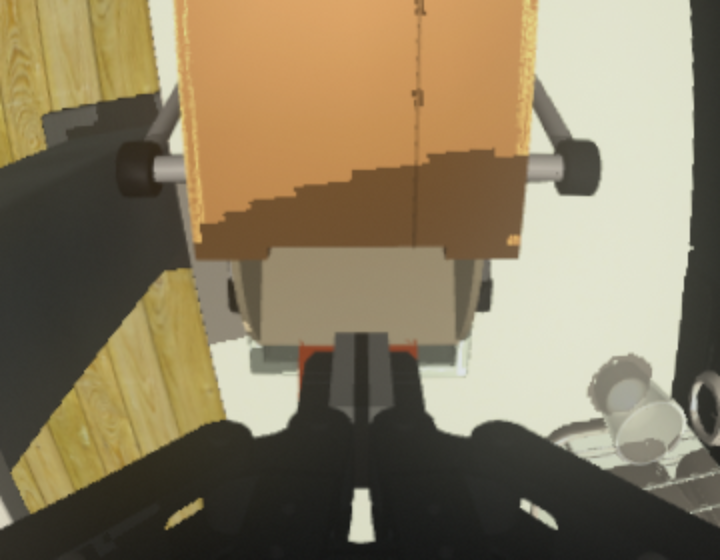

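```bash
python3 - <<'E'
from h import *
cs=vision.calibration('scene')
for p,z in [((45,180),.05),((100,90),.05),((60,200),0)]: print('ledge',np.round(atz('scene',cs,150+p[0]*.45,150+p[1]*.45,z),3))
o=np.array([.4807,.1911,.2978])
ct=vision.calibration('top')
print('top ledge',[np.round(atz('top',ct,150+p[0]*.45,130+p[1]*.45,.05),3) for p in [(50,250),(100,85)]])
c=vision.calibration('wrist')
R=np.array(c['R']); s=sensors.read_state()
# camera pose when w6 was taken: shift of tcp
d=np.array([.4807,.1911,.2978])-s['eef_pos']; c['t']=np.array(c['t'])-R@d
print('wallfloor',[np.round(atz('wrist',c,u/1.25,v/1.25,-.9),2) for u,v in [(20,170),(150,125),(280,88)]])
O=np.array([.482,.177]);y=np.radians(-6);e=np.array([-np.sin(y),np.cos(y)])
for nm,sy,z in [('up',-.04,.33),('over',.17,.33),('behind',.170,.215)]: print(nm);inc([*(O+sy*e),z],down(-6))
E
```

```text
ledge [0.357 0.46  0.05 ]
ledge [0.606 0.473 0.05 ]
ledge [0.361 0.447 0.   ]
top ledge [array([0.398, 0.47 , 0.05 ]), array([0.737, 0.47 , 0.05 ])]
wallfloor [array([-1.45,  0.47, -0.9 ]), array([-0.48,  0.45, -0.9 ]), array([ 0.09,  0.47, -0.9 ])]
up
inc [-9.000e-01  1.000e-01 -1.342e+02] [ 0.1  0.  90. ]
over
inc [ 2.091e+02 -1.000e-01 -1.346e+02] [ 0.1  0.  90. ]
behind
inc [ 2.093e+02 -2.000e-01 -1.960e+01] [ 0.1  0.  90. ]
```

The left wall is at y≈0.46, so I use yaw -6°, which turns the camera away from it.

Emit:
arm_command([
  [[0, 0, 0, -40, 0, 0, 0], [0, 0, 0, -95, 0, 0, 10], [0, 15, 0, -134, 0, 0, 20], [0, 45, 0, -134, 0, 0, 30], [0, 75, 0, -134, 0, 0, 40], [0, 105, 0, -134, 0, 0, 50], [0, 135, 0, -134, 0, 0, 60], [0, 165, 0, -134, 0, 0, 70], [0, 195, 0, -134, 0, 0, 80], [0, 209, 0, -134, 0, 0, 90]],
])

```text
clock: 15.45
eef_pos: [0.4996, 0.3467, 0.328]
tcp_rot: [0.998, -0.055, -0.0, 0.001]
ft_force: [0.8, -0.2, -0.5]
gripper_width: -0.0001
```

```bash
python3 - <<'E'
from h import *
st()
im,c=snap('wrist','w8.png')
print([ (q,spotter.search_frame(q,'wrist')[:1]) for q in ('handle','tab')])
cv2.imwrite('pics/c10.png',im[:,:,::-1])
O=np.array([.482,.177]);y=np.radians(-6);e=np.array([-np.sin(y),np.cos(y)])
print([np.round(proj('wrist',c,[*(O+.137*e+k*.035*np.array([e[1],-e[0]])),.223])) for k in(-1,1)])
inc([*(O+.168*e),.212],down(-6))
E
```

```text
t 15.45 p [0.4996 0.3467 0.328 ] q [ 9.985e-01 -5.510e-02 -4.000e-04  1.500e-03] F [ 0.8 -0.2 -0.5] w -0.0001 j [ 0.49  0.12  1.54 -0.    1.48  2.17]
[('handle', [{'location': [0.6691, 0.4542], 'conf': 0.91}]), ('tab', [{'location': [0.7914, 0.4828], 'conf': 0.83}])]
[array([358., 236.]), array([360., 156.])]
inc [  0.3   1.2 116.2] [0.2 0.  0.2]
```

View pics/c10.png

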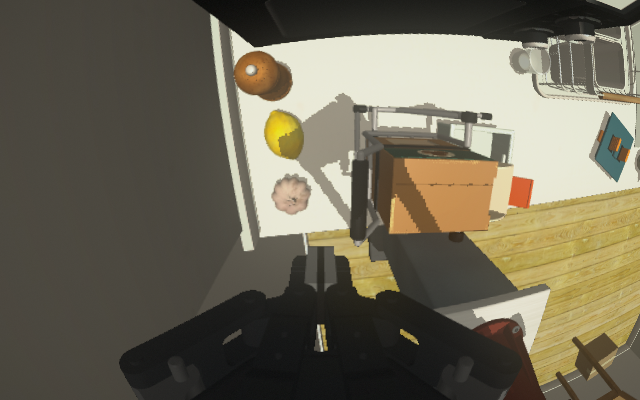

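The spout tab is out at (520,190), and the handle bar at column 358 matches the prediction. I lower behind the bar and start pushing along the arc.

Emit:
arm_command([
  [[0, 0, 1, 55, 0, 0, 0], [0, 0, 1, 105, 0, 0, 0], [0, 0, 1, 127, 0, 0, 0], [0, 0, 12, 127, 0, 0, 0], [0, 0, 22.5, 110, 0, 0, 0], [0, 0, 37, 94, 0, 0, 0], [0, 0, 51, 80, 0, 0, 0], [0, 0, 69, 68, 0, 0, 0], [0, 0, 86, 58, 0, 0, 0], [0, 0, 107, 49, 0, 0, 0]],
])

```text
clock: 16.85
eef_pos: [0.4891, 0.2378, 0.2809]
tcp_rot: [0.999, -0.051, 0.001, 0.002]
ft_force: [2.1, 2.6, -1.2]
gripper_width: 0.0003
```

```bash
python3 - <<'E'
from h import *
s=st()
O=np.array([.482,.177]);y=np.radians(-6);e=np.array([-np.sin(y),np.cos(y)])
print('stand y',(s['eef_pos'][:2]-O)@e)
im,c=snap('wrist','w9.png')
print([ (q,spotter.search_frame(q,'wrist')[:1]) for q in ('handle','tab')])
for Y,Z in [(.062,.279),(-.09,.242)]: inc([*(O+Y*e),Z],down(-6))
cv2.imwrite('pics/c11.png',im[:,:,::-1])
for f in (50,60,70,80): print(f,np.round(proj('wrist',c,[*(O+.156*np.cos(np.radians(f))*e),.145+.156*np.sin(np.radians(f))])))
E
```

```text
t 16.85 p [0.4891 0.2378 0.2809] q [ 9.987e-01 -5.080e-02  7.000e-04  1.600e-03] F [ 2.1  2.6 -1.2] w 0.0003 j [ 0.33  0.01  1.75 -0.    1.38  2.  ]
stand y 0.061241924903272064
[('handle', [{'location': [0.5487, 0.4995], 'conf': 0.9}]), ('tab', [{'location': [0.7136, 0.4863], 'conf': 0.74}])]
inc [-0.7 -0.9  1.3] [ 0.2 -0.1  0. ]
inc [ -0.9 151.   38.8] [ 0.2 -0.1  0. ]
50 [251. 246.]
60 [287. 260.]
70 [335. 272.]
80 [390. 278.]
```

Emit:
arm_command([
  [[0, -0.5, 17, -3, 0, 0, 0], [0, -0.5, 39, -5, 0, 0, 0], [0, -0.5, 61, -5, 0, 0, 0], [0, -0.5, 79, -2, 0, 0, 0], [0, -0.5, 97, 4, 0, 0, 0], [0, -0.5, 117, 13, 0, 0, 0], [0, -0.5, 135, 24, 0, 0, 0], [0, -0.5, 151, 37, 0, 0, 0], [0, -0.5, 155, 40, 0, 0, 0], [0, -0.5, 155, 40, 0, 0, 0]],
])

```text
clock: 18.25
eef_pos: [0.4729, 0.0879, 0.2421]
tcp_rot: [0.999, -0.052, 0.001, -0.004]
ft_force: [-2.2, 14.7, 6.6]
gripper_width: 0.0002
```

```bash
python3 - <<'E'
from h import *
s=st()
O=np.array([.482,.177]);y=np.radians(-6);e=np.array([-np.sin(y),np.cos(y)])
print('stand y',(s['eef_pos'][:2]-O)@e)
im,c=snap('wrist','w10.png')
for q in ('handle','nut0_center','tab'): print(q,[(round(a['location'][0]*640),round(a['location'][1]*400),round(a['conf'],2)) for a in spotter.search_frame(q,'wrist')[:7]])
for f in (120,128,136): print(f,[np.round(proj('wrist',c,[*(O+.156*np.cos(np.radians(f))*e+np.array([e[1],-e[0]])*k),.145+.156*np.sin(np.radians(f))])) for k in (0,.035)])
cv2.imwrite('pics/c11.png',im[:,:,::-1])
E
```

```text
t 18.25 p [0.4729 0.0879 0.2421] q [ 9.986e-01 -5.240e-02  8.000e-04 -4.500e-03] F [-2.2 14.7  6.6] w 0.0002 j [ 0.03 -0.11  1.93  0.01  1.31  1.71]
stand y -0.08959307737072539
handle [(184, 231, 0.65)]
nut0_center []
tab [(187, 234, 0.51)]
120 [array([290., 304.]), array([285., 227.])]
128 [array([333., 288.]), array([334., 215.])]
136 [array([365., 271.]), array([369., 204.])]
```

View pics/c11.png

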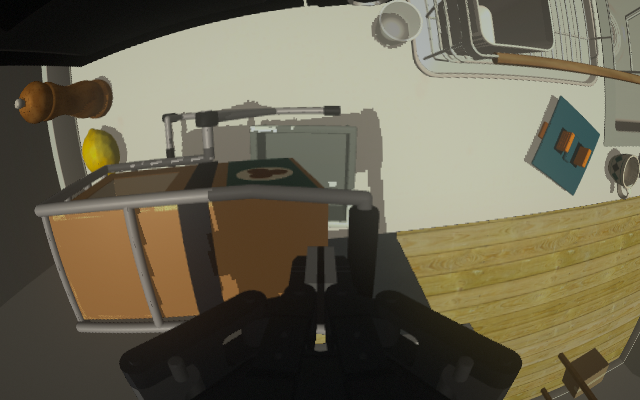

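The bar is at column 365, which corresponds to φ≈136° (the stop), and the 15 N force agrees. I hold while the nuts run.

Emit:
arm_command([
  [[0, 0, 2, 0, 0, 0, 0], [0, 0, 2, 0, 0, 0, 0], [0, 0, 2, 0, 0, 0, 0], [0, 0, 2, 0, 0, 0, 0], [0, 0, 2, 0, 0, 0, 0], [0, 0, 2, 0, 0, 0, 0], [0, 0, 2, 0, 0, 0, 0], [0, 0, 2, 0, 0, 0, 0], [0, 0, 2, 0, 0, 0, 0], [0, 0, 2, 0, 0, 0, 0]],
])

```text
clock: 19.7
eef_pos: [0.4728, 0.0882, 0.2423]
tcp_rot: [0.999, -0.052, 0.001, -0.007]
ft_force: [0.5, 9.5, 3.0]
gripper_width: -0.0001
```

Emit:
arm_command([
  [[0, 0, 1, 0, 0, 0, 0], [0, 0, 1, 0, 0, 0, 0], [0, 0, 1, 0, 0, 0, 0], [0, 0, 1, 0, 0, 0, 0], [0, 0, 1, 0, 0, 0, 0], [0, 0, 1, 0, 0, 0, 0], [0, 0, 1, 0, 0, 0, 0], [0, 0, 1, 0, 0, 0, 0], [0, 0, 1, 0, 0, 0, 0], [0, 0, 1, 0, 0, 0, 0]],
])

```text
clock: 20.95
eef_pos: [0.4728, 0.0884, 0.2423]
tcp_rot: [0.999, -0.052, 0.001, -0.009]
ft_force: [0.4, 6.3, 2.1]
gripper_width: -0.0001
```

```bash
python3 - <<'E'
from h import *
st()
for n in ('wrist','scene','top'):
    im,c=snap(n,n+'11.png')
    print(n,[(round(a['location'][0]*640),round(a['location'][1]*400),round(a['conf'],2)) for a in spotter.search_frame('nut0_center',n)[:8]])
E
```

```text
t 20.95 p [0.4728 0.0884 0.2423] q [ 0.9986 -0.0519  0.0012 -0.009 ] F [0.4 6.3 2.1] w -0.0001 j [ 0.03 -0.11  1.94  0.02  1.31  1.7 ]
wrist [(319, 161, 0.53), (188, 231, 0.49)]
scene []
top []
```

Emit:
arm_command([
  [[0, 0, -15, -14, 0, 0, 0], [0, 0, -33, -26, 0, 0, 0], [0, 0, -53, -35, 0, 0, 0], [0, 0, -71, -41, 0, 0, 0], [0, 0, -89, -44, 0, 0, 0], [0, 0, -111, -44, 0, 0, 0], [0, 0, -133, -42, 0, 0, 0], [0, 0, -151, -37, 0, 0, 0], [0, 0, -172, -28, 0, 0, 0], [0, 0, -189, -18, 0, 0, 0]],
])

```text
clock: 22.5
eef_pos: [0.4923, 0.2772, 0.2628]
tcp_rot: [0.999, -0.052, 0.001, -0.009]
ft_force: [0.2, -0.3, -0.3]
gripper_width: 0.0002
```

```bash
python3 - <<'E'
from h import *
s=st()
O=np.array([.482,.177]);y=np.radians(-6);e=np.array([-np.sin(y),np.cos(y)])
print('stand y',(s['eef_pos'][:2]-O)@e)
for Y,Z in [(.157,.201),(.17,.201),(.17,.35)]: inc([*(O+Y*e),Z],down(-6))
E
```

```text
t 22.5 p [0.4923 0.2772 0.2628] q [ 9.986e-01 -5.170e-02  9.000e-04 -8.800e-03] F [ 0.2 -0.3 -0.3] w 0.0002 j [0.38 0.06 1.73 0.02 1.34 2.05]
stand y 0.10075326513913686
inc [  0.3 -55.1  62.8] [-1.  -0.1  0.1]
inc [  0.3 -68.1  63. ] [-1.  -0.1  0.1]
inc [  0.4 -70.8 -86. ] [-1.  -0.1  0.1]
```

Emit:
arm_command([
  [[0, 0, -18, 12, 0, 0, 0], [0, 0, -32, 26, 0, 0, 0], [0, 0, -46, 43, 0, 0, 0], [0, 0, -56, 60, -1, 0, 0], [0, 0, -66, 60, -1, 0, 0], [0, 0, -68, 60, -1, 0, 0], [0, 0, -68, 60, -1, 0, 0], [0, 0, -68, 20, -1, 0, 0], [0, 0, -70, -40, -1, 0, 0], [0, 0, -70, -86, -1, 0, 0]],
])

```text
clock: 23.75
eef_pos: [0.4999, 0.3451, 0.3538]
tcp_rot: [0.999, -0.052, 0.002, -0.001]
ft_force: [1.0, -0.2, 0.7]
gripper_width: 0.0001
```

```bash
python3 - <<'E'
from h import *
st()
im,c=snap('wrist','w12.png')
print([(q,spotter.search_frame(q,'wrist')[:1]) for q in('handle','tab')])
O=np.array([.482,.177]);y=np.radians(-6);e=np.array([-np.sin(y),np.cos(y)])
print([np.round(proj('wrist',c,[*(O+.137*e+k*.035*np.array([e[1],-e[0]])),.223])) for k in(-1,0,1)])
inc([*(O+-.16*e),.35],down(-6))
E
```

```text
t 23.75 p [0.4999 0.3451 0.3538] q [ 0.9986 -0.0521  0.0022 -0.001 ] F [ 1.  -0.2  0.7] w 0.0001 j [ 0.49  0.11  1.51 -0.    1.52  2.16]
[('handle', [{'location': [0.6562, 0.4483], 'conf': 0.76}]), ('tab', [{'location': [0.7744, 0.4703], 'conf': 0.6}])]
[array([353., 226.]), array([355., 190.]), array([356., 153.])]
inc [ -1.7 329.9   4. ] [-0.3 -0.5  0. ]
```

Now I raise the arm and move over to look into the tub.

Emit:
arm_command([
  [[0, 0, 20, -10, 0, 0, 0], [0, 0, 60, -20, 0, 0, 0], [0, -5, 110, -20, 0, 0, 0], [0, -10, 160, -20, 0, 0, 0], [0, -15, 210, -20, 0, 0, 0], [0, -20, 260, -20, 0, 0, 0], [0, -25, 310, -20, 0, 0, 0], [0, -30, 340, -20, 0, 0, 0], [0, -30, 340, -20, 0, 0, 0], [0, -30, 340, -20, 0, 0, 0]],
])

```text
clock: 25.15
eef_pos: [0.4354, 0.0107, 0.3732]
tcp_rot: [0.999, -0.052, 0.004, -0.003]
ft_force: [-0.3, 0.2, -0.2]
gripper_width: -0.0
```

```bash
python3 - <<'E'
from h import *
st()
im,c=snap('wrist','w13.png')
for q in('nut0_center','handle','tab','cover','tub','glass'): 
    L=[(round(a['location'][0]*640),round(a['location'][1]*400),round(a['conf'],2)) for a in spotter.search_frame(q,'wrist')[:8]]
    print(q,L,[np.round(atz('wrist',c,u,v,.015),3) for u,v,_ in L] if q[0]=='n' else '')
cv2.imwrite('pics/c12.png',cv2.resize(im[20:320,20:460,::-1],None,fx=1.8,fy=1.8))
O=np.array([.482,.177]);y=np.radians(-6);e=np.array([-np.sin(y),np.cos(y)])
print([np.round(proj('wrist',c,[*(O+.136*e+k*.035*np.array([e[1],-e[0]])),.223])) for k in(-1,1)])
E
```

```text
t 25.15 p [0.4354 0.0107 0.3732] q [ 0.9986 -0.0525  0.0045 -0.003 ] F [-0.3  0.2 -0.2] w -0.0 j [-0.14 -0.29  1.85  0.01  1.58  1.53]
nut0_center [(269, 130, 0.61)] [array([0.482, 0.091, 0.015])]
handle [(148, 153, 0.65)] 
tab [(191, 161, 0.86)] 
cover [(485, 118, 0.61)] 
tub [(253, 137, 0.67), (191, 154, 0.49), (257, 161, 0.2)] 
glass [(324, 24, 0.74)] 
[array([ 77., 193.]), array([ 69., 138.])]
```

No viewings are left, so I check the rest numerically by segmenting the brown blobs inside the tub.

```bash
python3 - <<'E'
from h import *
c=vision.calibration('wrist'); im=cv2.imread('pics/w13.png')
C=np.array([.4746,.1083]);y=np.radians(-6);ex=np.array([np.cos(y),np.sin(y)]);ey=np.array([-np.sin(y),np.cos(y)])
# rectify tub area at z=.012, 1 px = 0.5mm, +-110 mm
g=np.arange(-110,111,.5)
mx=np.zeros((len(g),len(g)),np.float32);my=mx.copy()
for i,a in enumerate(g):
    for j,b in enumerate(g):
        u=proj('wrist',c,[*(C+(-a*ex-b*ey)/1e3),.012]); mx[i,j],my[i,j]=u
r=cv2.remap(im,mx,my,cv2.INTER_LINEAR); cv2.imwrite('pics/rect.png',r)
h=cv2.cvtColor(r,cv2.COLOR_BGR2HSV)
m=cv2.inRange(h,(4,70,25),(22,255,230))
n,l,s,ce=cv2.connectedComponentsWithStats(m)
for i in range(1,n):
    if s[i][4]>150: print('blob mm: sx',round(-g[0]*1-ce[i][1]/2,1),'sy',round(-g[0]-ce[i][0]/2,1),'area mm2',s[i][4]/4,'hsv',np.round(h[l==i].mean(0)))
t=m[60:380,60:380]
for row in cv2.resize(m,(74,37),interpolation=cv2.INTER_AREA): print(''.join('#' if v>127 else '.' for v in row))
d=cv2.distanceTransform(m,cv2.DIST_L2,5)
pk=(d==cv2.dilate(d,np.ones((19,19))))&(d>10)
print([(110-i/2,110-j/2,d[i,j]/2) for i,j in np.argwhere(pk)])
E
```

```text
blob mm: sx 34.0 sy 16.6 area mm2 358.5 hsv [ 13. 113.  90.]
blob mm: sx -20.4 sy 100.3 area mm2 1686.5 hsv [ 11. 160. 130.]
blob mm: sx 13.8 sy -24.3 area mm2 656.75 hsv [ 13. 113.  98.]
blob mm: sx -30.8 sy -19.6 area mm2 746.75 hsv [ 13. 115.  89.]
blob mm: sx -38.2 sy 8.6 area mm2 372.75 hsv [ 13. 118.  88.]
blob mm: sx -98.7 sy -43.0 area mm2 39.75 hsv [ 22.  94. 147.]
..........................................................................
..........................................................................
..........................................................................
..........................................................................
..........................................................................
..........................................................................
..........................................................................
..........................................................................
..........................................................................
................................................
[... 2933 characters left out ...]
np.float64(-13.5), np.float32(10.187598)), (np.float64(-20.5), np.float64(-14.0), np.float32(10.187598)), (np.float64(-25.0), np.float64(110.0), np.float32(22.59845)), (np.float64(-34.0), np.float64(110.0), np.float32(23.0)), (np.float64(-34.5), np.float64(110.0), np.float32(23.0)), (np.float64(-35.0), np.float64(110.0), np.float32(23.0)), (np.float64(-35.5), np.float64(110.0), np.float32(23.0)), (np.float64(-36.0), np.float64(110.0), np.float32(23.0)), (np.float64(-36.5), np.float64(110.0), np.float32(23.0)), (np.float64(-37.5), np.float64(8.5), np.float32(10.187598)), (np.float64(-39.0), np.float64(9.0), np.float32(10.187598)), (np.float64(-41.0), np.float64(-25.5), np.float32(10.187598))]
```

Six nuts are in the tub: two single blobs and two double ones. One quick check of the cradle and spout, then I hand in.

```bash
python3 - <<'E'
from h import *
st()
im,c=snap('wrist')
O=np.array([.482,.177]);y=np.radians(-6);e=np.array([-np.sin(y),np.cos(y)]);x=np.array([e[1],-e[0]])
print('tab exp out',proj('wrist',c,[*(O-.05*e),.201]),'folded',proj('wrist',c,[*O,.227]),[a for a in spotter.search_frame('tab','wrist')[:1]])
hsv=cv2.cvtColor(im,cv2.COLOR_RGB2HSV);m=cv2.inRange(hsv,(0,150,60),(9,255,255));m[:110]=0;m[210:]=0;m[:,:140]=0;m[:,250:]=0
print('orange tab px',np.argwhere(m)[:,::-1].mean(0),m.sum()//255)
# bar: dark profile across the handle middle
for k in(-.02,0,.02):
  print([(int(s*1000),int(im[int(round(v)),int(round(u))].max())) for s in np.arange(.115,.16,.005) for u,v in [proj('wrist',c,[*(O+s*e+k*x),.223])]])
close_job()
E
```

```text
t 25.5 p [0.4359 0.0113 0.3736] q [ 0.9987 -0.0514  0.0048 -0.0027] F [-0.  -0.4  0.1] w -0.0001 j [-0.14 -0.29  1.85  0.01  1.58  1.53]
tab exp out (np.float64(209.20798413059245), np.float64(154.5797043354092)) folded (np.float64(157.85289224287027), np.float64(160.6153595268738)) [{'location': [0.3002, 0.3958], 'conf': 0.75}]
orange tab px [205.03989362 156.35638298] 376
[(115, 168), (120, 167), (125, 57), (130, 28), (135, 30), (140, 39), (145, 31), (150, 55), (155, 54)]
[(115, 82), (120, 167), (125, 58), (130, 29), (135, 30), (140, 46), (145, 46), (150, 55), (155, 54)]
[(115, 81), (120, 169), (125, 113), (130, 26), (135, 36), (140, 52), (145, 28), (150, 55), (155, 54)]
the job is handed in; nothing more can be done
```

The job was handed in at about 25.5 s of the 67 s allowed. The report gives no verdict, so the result rests on my own checks.

**What I did**
- I squeezed the cover's tabs, lifted it off and laid it flat about 0.4 m from the tub's final place.
- I slid the tub by its wall between the foot rails, to 67 mm in front of the pivot.
- I hooked the spout out to its stop with the carton upright.
- I pushed the handle over to the stop, held it about 2.5 s, and guided it back up before moving the arm clear.

**What the last checks showed**
- **Nuts:** the final wrist picture has brown blobs inside the tub area that match six nuts, two single and two touching pairs. No brown blob of nut size shows just outside the tub.
- **Spout:** its orange tab is at pixel (205,156). Fully out would be about (209,155), and folded would be about (158,161).
- **Handle:** the bar shows at its upright place, about 130–145 mm behind the pivot.
- **Arm:** the last force reading was near zero, with the arm clear of everything.

**What was weaker or disagreed**
- The nut detector alone found only one nut, so the count of six comes from colour segmentation.
- The detector placed the tab nearer the carton than the colour measure did.
- The cover and the other things on the worktop were last seen in place while the carton was tipped. I could not check them by eye after the pour because the picture limit was reached.

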